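Hang the heavy check weight on the weld pull tester

TASK

Daily check of the weld pull tester: take the heavier (wider) of the two check weights and push its snap hook onto the ring at the end of the tester's load-cell beam until the sprung gate opens and flicks shut behind the ring, then lower the weight gently until the ring carries it and only then let go, so that it hangs there by itself. The cell is delicate: never load it with more than 15 N, whether pushing or lowering, and leave the lighter weight, the turned stop, the V block and the parts tray where they are.

Things in the scene. Friction and masses are not known exactly. Their poses are not given: they have to be found in the camera images.
- heavy_weight: Wider check weight: dark steel disc 52 mm across, 30 thick, carrying a bright steel snap hook of 9 mm bar; 134 mm tall, 0.50 kg. Origin: centre of the underside, z up, x to the hook's open (gate) side; the hook lies in the x-z plane. Spine at x=-16 mm; bend above it (centre x=-2, z=78, inner radius 9.5); short nose at x=12, its lower end at z=71.5.
- heavy_tab (a point): Middle of the flat grip tab on top of the heavier weight's hook, at x=-2, z=117 mm of the weight: 26 mm along x, 12 mm along y, z 100 to 134; free room of 25 mm and more round it. Grip it firmly, or the hook turns in the grip when pushed. Axes as the weight's.
- heavy_mouth (a point): Where the 8 mm ring bar's centre should be (in the weight's frame x=2, z=61 mm; 56 to 66 is possible) once it has come in level from +x, below the nose, and has folded the gate inward to the spine. From here it goes up to heavy_bend. Axes as the weight's.
- heavy_bend (a point): Centre of the ring's bar when it is seated in the bend of the heavier hook: x=-2, z=83.5 mm of the weight. The gate flicks shut below the bar when the bar's centre is less than about 4 mm under this point. The bend itself does not give way. Axes as the weight's.
- heavy_gate (a joint): Gate of the heavier hook, a 6 mm bar hinged at x=2, z=45 mm of the weight, reaching up to the nose's end: 0 shut, grows as it is pushed inward, 0.66 rad folded on the spine (it opens no other way). Its spring (0.056 N m when shut, 0.10 open) takes about 4 N at the tip, 7 N at the middle.
- light_weight: The narrower check weight, to be left alone: same hook and tab on a disc only 36 mm across, same height, 0.25 kg. Origin: centre of its underside.
- pull_tester: Weld pull tester, bolted down: base plate 200x130x12 mm, column 40 mm square, 216 mm high at x=45 mm, indicator box on the base (46 mm high). Origin on the bench under the base; x from ring to column. A carriage on the column carries the load-cell beam (26 mm wide, 24 high, ending at x=-70); an eye bolt in its end points to -x, its ring lying flat, centred at x=-110, y=0.
- below_ring (a point): Point on the bench (z=0) straight under the ring's centre; axes as the tester's. Ring: 8 mm bar, 44 mm mean diameter, 36 mm hole; the bar nearest the robot is 22 mm towards -x. The carriage was clamped by hand: the ring's mid-height is anywhere from 120 to 180 mm above the bench and is not measured: it must be felt or seen. The cell yields 1 mm per 6 N up or down, not sideways.
- turned_stop: Turned aluminium stop, 55 mm in diameter, 57 mm high; bystander.
- v_block: Steel V block, 40x52x34 mm; bystander.
- tray: Shallow grey parts tray, 86x106x28 mm; bystander.
Not all that is in view belongs to the job. What is shaped like the heavy_weight but pink or red is not meant.

How it is judged:
By the outcome, as a careful person would: the job done as asked, in the order asked, and still so for the second after the job is handed in, with the robot touching nothing.
It also fails if it takes over 59 s, if anything falls off the work surface, if the arm or the gripper's body presses on something with over 40 N, if the wrist force passes 120 N, or if a joint passes its speed limit or range.

ROBOT

A 6-joint arm with a two-finger parallel gripper is mounted at the origin on a cart in front of the work surface, level with it; the furniture and walls round the work are solid. World frame = base frame: x ahead of the robot, y to its left, z up, the work surface at z = 0. Lengths are in m, angles in rad, forces in N, time in s.
With the tool pointing down it reaches from about 0.15 to 0.775 m from the base axis. Payload 6.1 kg.
Tool frame: the origin (TCP) lies midway between the tips of the shut fingers; the grasp point (between the pads) lies 19 mm behind it (r.grip_point_offset is the distance from the TCP to the grasp point, in m); z points along the fingers, y is the line along which they close (so a half turn about z gives the same grasp; the last joint's range is limited). The gripper opens to 85 mm and grips with 20 to 120 N. Pads are 22 mm wide; open, the fingers measure 114 mm over their backs; the gripper's body (76 mm by 85 mm) begins 54 mm behind the grasp point. The pads swing forward as they close: fully open they stand 13 mm farther back than shut.
Start: joints at [1.244, 0.126, -0.04, 1.405, 0, 1.571], TCP at [0.169, 0.497, 0.231] pointing down, gripper open.
Joint ranges: [-2.72, 2.72], [-0.95, 1.95], [-1.27, 1.35], [-1.78, 2.02], [-1.46, 1.47], [-3.14, 3.14]. Speed limits (rad/s): [2.39, 2.39, 3.01, 3.14, 3.14, 3.14].

INTERFACE

Orientations are given as a 3x3 rotation matrix whose columns are the frame's x, y, z axes.
In Python, from station import r gives the robot as it stands. The module is installed in compiled form; this text tells all that it offers.
- The arm moves only by the shell command python3 -m pendant 'ROWS'. ROWS is JSON, a list of rows, each a list of 5 numbers: the shift along the tool's x, y, z in mm, then the turn about the tool's z in rad, then the opening, from 0 (shut) to 1 (fully open). In form: [[dx, dy, dz, twist, hand], ...]. A call has 1 to 8 rows; each row is the pose to reach, as a shift and turn from the pose commanded when the call began, along the tool's axes at that moment; what a row does not reach only later rows make up. A row lasts 1/8 s, in which the tool goes at most 62.5 mm and 10.7 degrees, less where a joint would pass 70% of its speed; a pose out of reach is approached as far as the arm can. A call with a gripper value outside its range is refused whole. The fingers move at their own pace and stop on an object; the grip force is fixed at half the most. Time passes only in rows, so rows that repeat a pose let the fingers close. It gives the time, the measured TCP pose, the force, the opening and the grip force at its end, in the units of the state.
- r.get_obs(): the state, without advancing time (a new reading comes with each control period).
- r.camera(name): name is "side" or "top"; returns the picture (400x640x3 uint8, red, green, blue); there is no depth.
- r.camera_params(name): a dict with "mtx" (3x3 intrinsics, pixels), "dist" ([k1, k2, p1, p2, k3] as OpenCV has them; the pictures are not rectified), "eye" and "rotation" of the camera in the world. Camera axes: x right, y down, z forward; pixel columns grow to the right and rows downward; lengths in m; the calibration is good to about 2 mm. A picture is of the moment at which its call begins. camera_params takes no time and is no camera call.
- r.sign_off(): hands the job in; it is judged then, once.
The state is a dict: "time_s": time; "q": joint angles; "joint_velocities": joint speeds; "tau": joint torques, N m; "tcp_pos": TCP position; "tool_rot": TCP orientation; "ft_force": force on the tool from outside, world axes, zero at the start; "ft_torque": the same for the moment, N m; "width": opening from 0.0 (shut) to 1.0 (fully open); "finger_force": force on a finger pad.
Only numpy, scipy, OpenCV 4.12 (cv2) and the standard library are available. Lean on these libraries where they do the work, as an engineer would, in place of code of your own. Each camera call takes 0.05 s, during which the arm holds its last target. There are 200 camera calls.

## Working session

There is one attempt and no reset: what is moved stays moved. The work goes in short steps, Python scripts to look and compute and a shell command to move; the robot and the scene stay as the last step left them, time stands still between calls to the robot, and variables do not carry over. Pictures are saved under pics/ and viewed, at most 10 in all, crops included, and the job is handed in when it is done.

```bash
mkdir -p pics
cat > h.py <<'E'
import numpy as np,cv2
from station import r
def ray(c,uv):
    p=r.camera_params(c);K=np.array(p["mtx"],float);d=np.array(p["dist"],float)
    n=cv2.undistortPoints(np.array([[uv]],float),K,d)[0,0]
    v=np.array(p["rotation"])@np.array([n[0],n[1],1]);return np.array(p["eye"]),v/np.linalg.norm(v)
def onz(c,uv,z):
    e,v=ray(c,uv);return e+v*(z-e[2])/v[2]
def tri(uv1,uv2,c1="top",c2="side"):
    a,u=ray(c1,uv1);b,w=ray(c2,uv2)
    s=np.linalg.lstsq(np.c_[u,-w],b-a,rcond=None)[0]
    p,q=a+u*s[0],b+w*s[1];return (p+q)/2,np.linalg.norm(p-q)
def proj(c,P):
    p=r.camera_params(c);R=np.array(p["rotation"]).T
    return cv2.projectPoints(np.array(P,float).reshape(-1,1,3),cv2.Rodrigues(R)[0],-R@np.array(p["eye"]),np.array(p["mtx"],float),np.array(p["dist"],float))[0][:,0]
def snap(c,f):
    im=r.camera(c)[:,:,::-1].copy();cv2.imwrite(f,im);return im
E
python3 - <<'E'
from h import *
for c in("top","side"):
    snap(c,f"pics/{c}0.png");p=r.camera_params(c);print(c,p["eye"],np.round(p["rotation"],3).tolist(),p["mtx"])
E
```

```text
top [0.46144659 0.08559625 1.12974911] [[-0.028, -0.994, 0.109], [-0.999, 0.031, 0.03], [-0.033, -0.108, -0.994]] [[426.528343     0.         317.1732463 ]
 [  0.         426.528343   198.30817369]
 [  0.           0.           1.        ]]
side [0.47165601 0.93498091 0.61694888] [[-0.986, -0.097, 0.132], [-0.163, 0.505, -0.848], [0.015, -0.858, -0.514]] [[404.20470248   0.         320.74458855]
 [  0.         404.20470248 197.06849694]
 [  0.           0.           1.        ]]
```

View pics/top0.png

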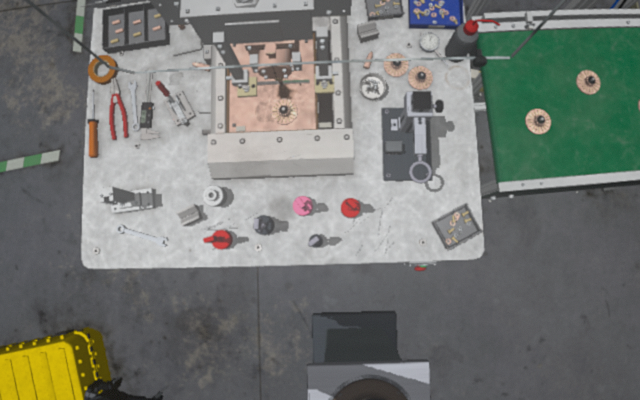

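View pics/side0.png

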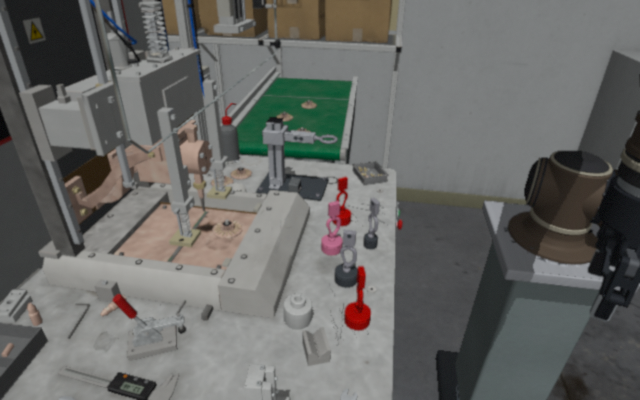

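Candidates: dark wide disc at top (264,225) / side (347,265); dark narrow disc at top (316,240) / side (372,235); the red and pink ones are decoys. The wide dark one fits. The tester ring is at top (420,171) / side (322,139), with its shadow at top (434,183). I'll confirm with an enlarged crop.

Run:
```python
import cv2,numpy as np
t=cv2.imread("pics/top0.png");s=cv2.imread("pics/side0.png")
f=lambda im,x,y,w,h,k:cv2.resize(im[y:y+h,x:x+w],None,fx=k,fy=k,interpolation=cv2.INTER_CUBIC)
a=f(t,240,200,100,60,4);b=f(t,380,90,100,110,4)[:,:400]
c=f(s,310,190,80,105,4);d=f(s,255,110,100,90,4)
out=np.zeros((600,800,3),np.uint8)
out[:240,:400]=a; out[:360,400:]=f(t,395,95,50,45,8)[:360,:400]*0+0
out[240:600,0:400]=f(t,385,85,66,60*1,6)[:360,:396].repeat(1,0)[:360,:400] if 0 else cv2.resize(t[115:205,375:475],(400,360))
out[:330,400:640]=cv2.resize(s[190:300,310:390],(240,330)) 
out[330:600,400:800]=cv2.resize(s[115:182,250:350],(400,270),interpolation=cv2.INTER_CUBIC)
cv2.imwrite("pics/crop1.png",out)
```

```text
(no output)
```

View pics/crop1.png

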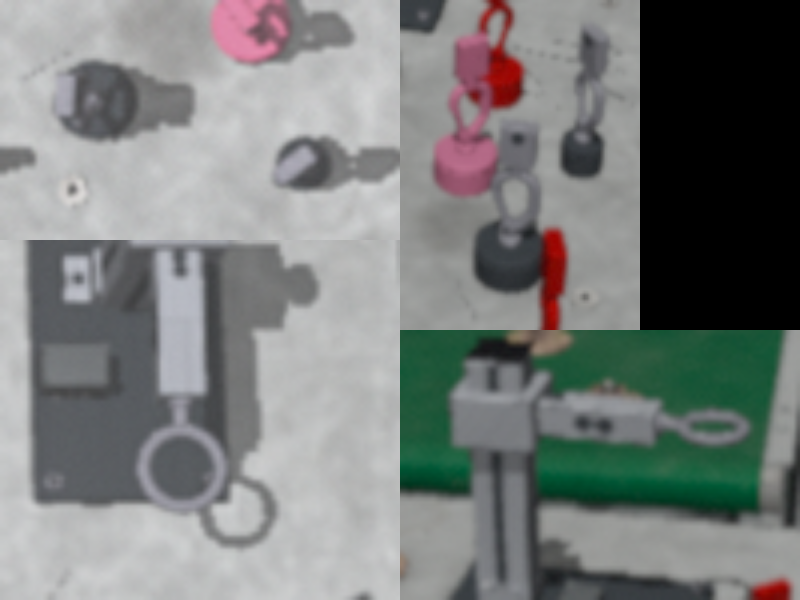

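Run:
```python
from h import *
t=cv2.imread("pics/top0.png");s=cv2.imread("pics/side0.png")
def comp(im,box,fn,nm,minA=15):
    x,y,w,h=box;c=im[y:y+h,x:x+w].astype(int);m=fn(c).astype(np.uint8)
    n,l,st,ce=cv2.connectedComponentsWithStats(m)
    for i in range(1,n):
        if st[i,4]>minA: print(nm,st[i]+[x,y,0,0,0],ce[i]+[x,y])
sat=lambda c:c.max(2)-c.min(2); v=lambda c:c.mean(2)
print("tri ring",tri((420.3,171.8),(328,139.1)))
# tabs
comp(t,(245,210,45,32),lambda c:(v(c)<95),"dark heavy top")
comp(t,(300,228,30,22),lambda c:(v(c)<95),"dark light top")
comp(s,(325,255,40,40),lambda c:(v(c)<85)&(sat(c)<30),"disc side")
print("tab top heavy",tri((255.8,223.7),(310+118/3,190+135/3)))
print("light",tri((240+295/4,200+165/4),(310+195/3,190+48/3)))
print("disc heavy top z30",onz("top",(264.2,225),.03))
a=cv2.resize(s[222:292,322:372],None,fx=8,fy=8,interpolation=cv2.INTER_CUBIC)
b=cv2.resize(t[208:244,246:276],(400,480),interpolation=cv2.INTER_CUBIC)
o=np.zeros((560,800,3),np.uint8);o[:,:400]=a;o[:480,400:]=b;cv2.imwrite("pics/crop2.png",o)
```

```text
tri ring (array([ 0.61947715, -0.12246106,  0.16966392]), np.float64(0.0009630610712200773))
dark heavy top [259 217  15  17 168] [266.49404762 225.41071429]
dark light top [313 236  10  11  51] [318.49019608 242.21568627]
disc side [335 264  23  23 403] [345.73449132 275.9528536 ]
tab top heavy (array([0.51578052, 0.26271284, 0.12555663]), np.float64(0.00042199738996985206))
light (array([0.47003691, 0.12668237, 0.11712485]), np.float64(0.0009463494393365735))
disc heavy top z30 [0.51673306 0.25762942 0.03      ]
```

View pics/crop2.png

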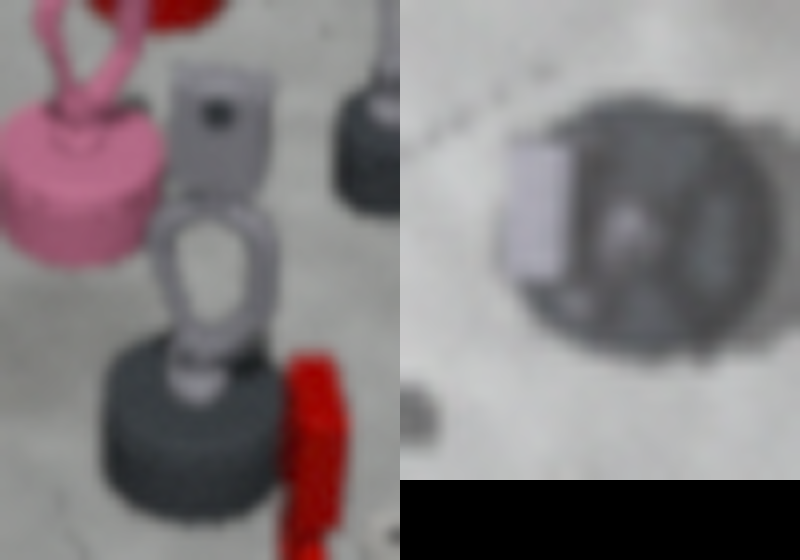

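The wide dark weight is confirmed. Its tab sits at side (349,236), with the long side along world x, and the top face spans top (286.9,218.6) to (286.3,228.9). Next I need to know which side the gate is on, the yaw, and a check of the ring's height.

Run:
```python
from h import *
t=cv2.imread("pics/top0.png");s=cv2.imread("pics/side0.png")
T=lambda x,y:(246+(x-400+.5)/13.333-.5,208+(y+.5)/13.333-.5)
S=lambda x,y:(322+(x+.5)/8-.5,222+(y+.5)/8-.5)
cs=[onz("top",T(*p),.134) for p in((515,138),(578,143),(570,281),(508,278))]
cs=np.array(cs);print(np.round(cs,4).tolist());d=cs[:2].mean(0)-cs[2:].mean(0);print("tab mid",cs.mean(0),"len",np.linalg.norm(d),"wid",np.linalg.norm(cs[:2].mean(0)*0+cs[0]-cs[1]),"yaw",np.arctan2(d[1],d[0]))
c=cs.mean(0)
y0=np.arctan2(d[1],d[0])
for nm,y in(("gate +x",y0),("gate -x",y0+np.pi)):
    a=np.array([np.cos(y),np.sin(y),0])
    o=c*[1,1,0]+a*.002
    P=[o+a*x/1000+np.array([0,0,z/1000]) for x,z in((-16,45),(-16,60),(-16,75),(2,45),(7,58),(12,71.5),(12,78),(-2,92),(0,30),(-26,15),(26,15),(-15,134),(11,134))]
    print(nm,o,np.round((proj("side",P)-[322,222])*8).astype(int).tolist())
# ring by ellipse: bright outer pixels
for c_,im,(x,y,w,h) in(("top",t,(405,155,32,32)),("side",s,(315,128,25,20))):
    g=im[y:y+h,x:x+w].astype(int); print(c_); print(g.mean(2).astype(int)[::1] if c_=="side" else "")
for z in(.15,.16,.165,.17,.175,.18):
    C=onz("top",(420.3,171.8),z);e=onz("top",(430.9,171.8),z);w=onz("top",(420.3,182.2),z)
    print(z,C,"outer r",np.linalg.norm(e-C),np.linalg.norm(w-C),"side",proj("side",[C,C+[-.026,0,0],C+[.026,0,0],C+[0,.026,0],C-[0,.026,0]]).round(1).tolist())
```

```text
[[0.5289, 0.2649, 0.134], [0.5277, 0.2537, 0.134], [0.5034, 0.2555, 0.134], [0.5042, 0.2665, 0.134]]
tab mid [0.51606717 0.260153   0.134     ] len 0.0245424665730543 wid 0.01127743425257408 yaw -0.06867058842099642
gate +x [0.51806246 0.26001576 0.        ] [[255, 348], [258, 305], [262, 261], [189, 337], [173, 297], [157, 255], [158, 235], [213, 202], [194, 381], [285, 438], [99, 407], [271, 79], [171, 64]]
gate -x [0.51407188 0.26029023 0.        ] [[153, 331], [155, 288], [158, 244], [218, 342], [239, 308], [261, 271], [262, 252], [213, 202], [208, 383], [113, 409], [299, 441], [171, 64], [271, 79]]
top

side
[[ 61  60  58  57  56  53  55  54  54  54  54  55  53  54  55  54  54  53
   54  55  56  54  57  56  56]
 [ 59  59  59  56  57  56  55  54  55  55  54  53  54  53  55  51  53  52
   53  54  54  54  57  55  54]
 [ 61  61  59  58  59  57  56  55  55  55  55  55  55  56  54  54  53  53
   51  52  54  54  53  55  56]
 [ 65  61  59  58  59  57  57  56  54  57  53  56  55  56  54  53  53  51
   53  52  54  52  54  56  56]
 [ 84  64  59  59  60  60  60  58  57  57  58  57  57  54  
[... 1993 characters left out ...]
3379 -0.12345061  0.165     ] outer r 0.02441191781588936 0.024057400265746296 side [[327.4, 140.4], [336.5, 141.1], [318.4, 139.7], [326.0, 144.0], [328.7, 137.0]]
0.17 [ 0.61990825 -0.12236719  0.17      ] outer r 0.024285398301638235 0.02393271810768225 side [[327.7, 139.0], [336.8, 139.7], [318.6, 138.2], [326.3, 142.5], [329.0, 135.5]]
0.175 [ 0.61908272 -0.12128376  0.175     ] outer r 0.02415887878738711 0.023808035949618205 side [[328.0, 137.5], [337.1, 138.2], [318.9, 136.8], [326.6, 141.0], [329.3, 134.1]]
0.18 [ 0.61825718 -0.12020034  0.18      ] outer r 0.024032359273135954 0.023683353791554156 side [[328.2, 136.0], [337.4, 136.7], [319.1, 135.3], [326.8, 139.5], [329.6, 132.6]]
```

Reading the crop: the slanted thin bar runs side (342,253)→(346,264) and the straight spine is near (355,255), so the gate faces world +x, as it needs to be. The ring centre is about (0.620,-0.122), at z≈0.170. Now I'll work out the moves.

Run:
```python
from h import *
o=r.get_obs();print(o["time_s"],o["tcp_pos"],np.round(o["tool_rot"],3).tolist(),o["width"],o["q"])
R=np.array(o["tool_rot"]);p=np.array(o["tcp_pos"])
print("shift mm to above tab",R.T@(np.array([.516,.2605,.235])-p)*1000)
b=onz("top",(420.3,122),.182);c=onz("top",(420.3,171.8),.17);print("beam dir",b-c,np.arctan2(*(b-c)[[1,0]]))
t=cv2.imread("pics/top0.png")
for v in range(120,150,4): print(v,t[v,408:434].mean(1).astype(int).tolist())
for n,u in(("red1",(222,240)),("red2",(351,208)),("pink",(303,207)),("light",(317.5,241))):print(n,onz("top",u,.03),onz("top",u,.13)[:2])
```

```text
0.1 [0.16840494 0.49685935 0.23059503] [[-0.947, 0.321, -0.0], [0.321, 0.947, -0.001], [0.0, -0.001, -1.0]] 0.9980999973286133 [ 1.24399564e+00  1.26333372e-01 -4.05160435e-02  1.40541146e+00
  2.42750254e-05  1.57082987e+00]
shift mm to above tab [-405.07680523 -112.25946708   -4.25037718]
beam dir [ 0.11324968 -0.00435448  0.012     ] -0.03843133790354141
120 [85, 86, 85, 86, 96, 126, 164, 186, 188, 177, 139, 95, 102, 147, 180, 186, 166, 125, 84, 75, 80, 89, 105, 113, 116, 117]
124 [86, 83, 73, 70, 87, 116, 155, 183, 189, 189, 174, 154, 150, 164, 183, 187, 176, 140, 86, 66, 67, 79, 99, 111, 113, 113]
128 [69, 65, 70, 82, 96, 108, 141, 181, 189, 189, 187, 188, 188, 187, 185, 188, 182, 154, 93, 66, 68, 76, 96, 110, 111, 110]
132 [73, 79, 81, 81, 82, 86, 135, 182, 188, 189, 186, 188, 189, 188, 188, 188, 184, 160, 96, 66, 69, 76, 95, 112, 113, 112]
136 [90, 91, 90, 92, 92, 87, 123, 175, 183, 183, 182, 183, 182, 180, 181, 185, 187, 163, 101, 67, 68, 74, 89, 108, 113, 116]
140 [88, 91, 91, 90, 88, 77, 116, 175, 183, 184, 183, 182, 182, 180, 180, 184, 186, 167, 103, 66, 69, 73, 88, 107, 115, 116]
144 [90, 89, 91, 92, 91, 99, 125, 180, 184, 181, 182, 183, 183, 178, 179, 183, 185, 164, 110, 71, 70, 71, 81, 101, 116, 116]
148 [92, 91, 92, 90, 93, 96, 126, 181, 186, 183, 183, 183, 183, 179, 179, 182, 185, 173, 124, 79, 69, 71, 82, 101, 115, 117]
red1 [0.48070854 0.36908224 0.03      ] [0.47895705 0.34330491]
red2 [0.55404934 0.03160926 0.03      ] [0.54562899 0.03651829]
pink [0.56049296 0.15568382 0.03      ] [0.55148669 0.14931077]
light [0.47165822 0.12055598 0.03      ] [0.47072967 0.1173771 ]
```

```bash
python3 -m pendant '[[-58,-16,0,-0.04,1],[-116,-32,0,-0.08,1],[-174,-48,0,-0.12,1],[-232,-64,0,-0.16,1],[-290,-80,0,-0.2,1],[-348,-96,0,-0.23,1],[-405,-112,-4,-0.26,1],[-405,-112,-4,-0.26,1]]'
python3 - <<'E'
from h import *
o=r.get_obs();R=np.array(o["tool_rot"]);p=np.array(o["tcp_pos"])
print(p,np.round(R,3).tolist(),o["ft_force"])
print("to grasp",R.T@(np.array([.516,.2605,.097])-p)*1000)
snap("top","pics/top1.png");im=snap("side","pics/side1.png")
E
```

```text
time_s: 1.1
tcp_pos: [0.5188, 0.2585, 0.2342]
tool_rot: [[-0.997, 0.072, -0.001], [0.072, 0.997, -0.001], [0.001, -0.001, -1.0]]
ft_force: [-0.3, 1.0, -0.8]
width: 1.002
finger_force: 0.0
[0.51880333 0.25854089 0.23419702] [[-0.997, 0.072, -0.001], [0.072, 0.997, -0.001], [0.001, -0.001, -1.0]] [-0.25706442  0.98502139 -0.79614332]
to grasp [  2.83930063   1.89476327 137.19718587]
```

```bash
python3 -m pendant '[[0,0,45,0,1],[0,0,90,0,1],[0,0,120,0,0.6],[0,0,134,0,0.6],[0,0,134,0,0.6]]'
python3 - <<'E'
from h import *
o=r.get_obs();R=np.array(o["tool_rot"]);p=np.array(o["tcp_pos"]);print(p,o["ft_force"])
print("to grasp",R.T@(np.array([.516,.2605,.097])-p)*1000)
s=snap("side","pics/side2.png")
a=cv2.resize(s[200:300,300:400],(600,600),interpolation=cv2.INTER_CUBIC);cv2.imwrite("pics/c2.png",a)
E
```

```text
time_s: 1.82
tcp_pos: [0.5151, 0.2616, 0.101]
tool_rot: [[-0.998, 0.065, -0.001], [0.065, 0.998, -0.001], [0.001, -0.001, -1.0]]
ft_force: [-0.2, -0.2, 0.4]
width: 0.606
finger_force: 0.0
[0.51508416 0.26161973 0.10095306] [-0.23975762 -0.17946299  0.40558635]
to grasp [-0.99180302 -1.05501483  3.95253104]
```

View pics/c2.png

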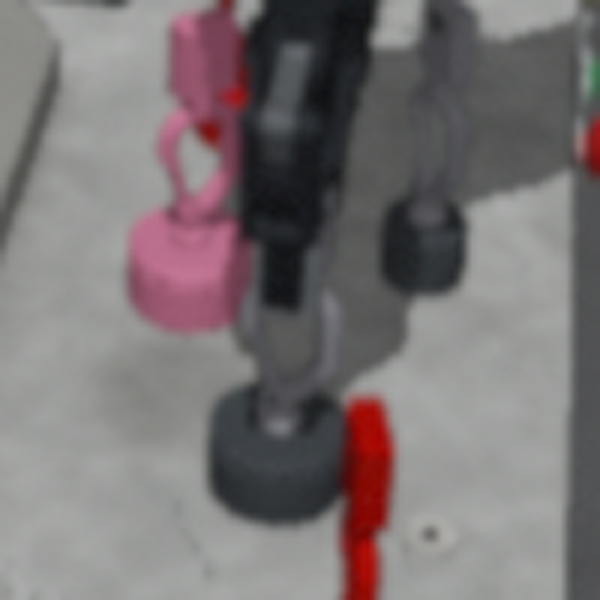

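The finger straddles the tab, at about side (347,245), and the hook and gate below are clear. Closing now.

```bash
python3 -m pendant '[[0,-1,3,0,0.6],[0,-1,3,0,0.3],[0,-1,3,0,0.1],[0,-1,3,0,0],[0,-1,3,0,0],[0,-1,3,0,0]]'; python3 -m pendant '[[0,0,-10,0,0],[0,0,-60,0,0],[0,0,-120,0,0],[0,0,-155,0,0],[0,0,-155,0,0]]';python3 - <<'E'
from h import *
o=r.get_obs();R=np.array(o["tool_rot"]);p=np.array(o["tcp_pos"])
print("to above",R.T@(np.array([.549,-.1223,p[2]])-p)*1000, o["q"])
E
```

```text
time_s: 2.62
tcp_pos: [0.5165, 0.2604, 0.0989]
tool_rot: [[-0.998, 0.067, 0.001], [0.067, 0.998, 0.001], [-0.001, 0.001, -1.0]]
ft_force: [1.3, 1.7, 5.2]
width: 0.134
finger_force: 59.5
time_s: 3.25
tcp_pos: [0.5169, 0.2604, 0.2555]
tool_rot: [[-0.998, 0.067, 0.004], [0.067, 0.998, 0.002], [-0.003, 0.002, -1.0]]
ft_force: [0.2, 0.6, -5.2]
width: 0.129
finger_force: 59.4
to above [ -57.59145758 -379.71659404   -0.48560826] [ 4.66774385e-01  2.28538588e-01  1.37069718e-01  1.47545186e+00
 -1.98858385e-04  5.33665577e-01]
```

```bash
python3 -m pendant '[[-6,-40,0,0,0],[-14,-95,0,-0.02,0],[-23,-150,0,-0.03,0],[-31,-205,0,-0.04,0],[-40,-260,0,-0.05,0],[-48,-315,0,-0.055,0],[-54,-360,0,-0.055,0],[-57,-380,0,-0.055,0]]'; python3 -m pendant '[[0,0,0,0,0],[0,0,20,0,0],[0,0,42,0,0],[0,0,47,0,0],[0,0,47,0,0]]';python3 - <<'E'
from h import *
o=r.get_obs();print(o["tcp_pos"],o["ft_force"],o["ft_torque"])
t=snap("top","pics/top3.png");s=snap("side","pics/side3.png")
o=np.zeros((600,800,3),np.uint8)
o[:,:400]=cv2.resize(t[120:210,390:450],(400,600),interpolation=cv2.INTER_CUBIC)
o[:,400:]=cv2.resize(s[115:205,310:370],(400,600),interpolation=cv2.INTER_CUBIC)
cv2.imwrite("pics/c3.png",o)
E
```

```text
time_s: 4.25
tcp_pos: [0.5463, -0.125, 0.25]
tool_rot: [[-1.0, 0.015, -0.005], [0.015, 1.0, 0.001], [0.005, 0.001, -1.0]]
ft_force: [0.6, 0.5, -5.3]
width: 0.133
finger_force: 60.0
time_s: 4.88
tcp_pos: [0.5473, -0.1219, 0.2059]
tool_rot: [[-1.0, 0.011, -0.001], [0.011, 1.0, 0.0], [0.001, 0.0, -1.0]]
ft_force: [-0.1, 0.1, -5.2]
width: 0.13
finger_force: 59.9
[ 0.5472709  -0.12193268  0.20590297] [-0.14386603  0.08559435 -5.21581856] [-0.00742907 -0.00856896 -0.0029296 ]
```

View pics/c3.png

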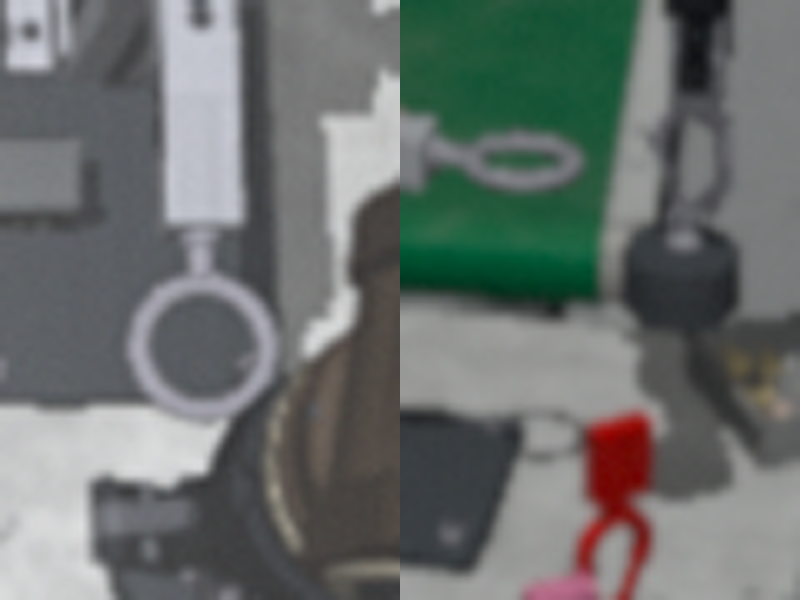

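Run:
```python
from h import *
p=np.array(r.get_obs()["tcp_pos"])
o=np.array([p[0]+.002,p[1],p[2]-.0989]);P=lambda x,z:o+np.array([x,0,z])/1000
S=lambda q:np.round((q-[310,115])*6.667+[400,0]).astype(int).tolist()
names=["disc L","disc R","stem30","hinge","nose","spine75","bendtop"]
print(list(zip(names,S(proj("side",[P(26,15),P(-26,15),P(0,30),P(2,45),P(12,71.5),P(-16,75),P(-2,92)])))))
for z in(.165,.17,.175):
    C=np.array([.6198,-.1223,z]);print(z,S(proj("side",[C,C-[.022,0,0],C-[.026,0,0]])))
g=cv2.imread("pics/side3.png").astype(int).mean(2)
print(g[149:168,336:366].astype(int))
```

```text
[('disc L', [616, 269]), ('disc R', [736, 279]), ('stem30', [678, 242]), ('hinge', [675, 209]), ('nose', [655, 149]), ('spine75', [722, 147]), ('bendtop', [691, 106])]
0.165 [[518, 171], [569, 175], [578, 176]]
0.17 [[518, 160], [569, 164], [579, 165]]
0.175 [[518, 149], [570, 153], [579, 154]]
[[ 63  63  62  74 103 130 139 135 119  99  80  68  55  56  81  93 102 100
   79  62  65  88 101 113 120 121 122 123 123 122]
 [ 64  64  64  79 114 140 145 136 105  75  65  60  59  69  97 115 124 120
   96  63  45  54  68  95 114 120 121 122 122 121]
 [ 66  65  65  84 117 140 142 124  90  66  62  60  61  71  99 118 127 122
  102  72  51  48  53  74  98 115 121 122 121 123]
 [ 66  65  65  82 112 133 130 103  71  61  61  61  61  66  79  93  98  96
   85  68  61  58  58  64  81 109 119 123 122 122]
 [ 60  59  59  77 108 125 121  89  60  59  61  62  61  63  66  69  71  69
   66  63  62  62  61  61  74 107 120 122 123 123]
 [ 49  48  52  74 108 121 117  84  55  55  58  61  60  63  63  63  62  63
   63  63  63  62  60  54  71 106 120 123 122 123]
 [ 44  43  42  68 103 117 112  82  52  50  53  56  58 
[... 871 characters left out ...]
 46  49  48  50  49  49
   47  46  46  43  53  74  89  98 101 103 103 103]
 [137 135 130 126 128 130 128 128 119  93  61  51  50  50  51  51  49  47
   49  47  48  51  64  80  79  76  75  79  78  78]
 [148 147 142 140 140 140 135 123 113  95  76  67  66  65  63  59  54  47
   49  55  58  58  66  71  70  67  67  68  67  67]
 [152 152 152 153 153 153 148 127 108  94  84  81  81  78  76  73  61  50
   53  60  65  66  68  69  68  66  66  66  65  65]
 [153 154 155 157 156 158 154 142 129 110  93  86  85  83  84  83  70  58
   53  59  65  66  68  69  67  65  65  67  64  66]
 [152 151 153 155 157 158 158 156 150 131 104  88  86  84  85  83  73  58
   52  56  60  65  66  71  71  69  67  66  68  68]]
```

Measured against the camera, the bar sits at about weight z 62, within 56–66. I'll raise 1 mm and advance until just short of the gate.

```bash
python3 -m pendant '[[-8,0,-1,0,0],[-16,0,-1,0,0],[-22,0,-1,0,0],[-25,0,-1,0,0],[-25,0,-1,0,0]]'; for i in 1 2; do :; done; python3 -m pendant '[[-2,0,0,0,0],[-4,0,0,0,0],[-4,0,0,0,0]]'
```

```text
time_s: 5.6
tcp_pos: [0.5727, -0.1231, 0.207]
tool_rot: [[-1.0, 0.012, -0.0], [0.012, 1.0, 0.0], [0.0, 0.0, -1.0]]
ft_force: [-0.2, 0.9, -5.7]
width: 0.131
finger_force: 60.0
time_s: 5.98
tcp_pos: [0.5766, -0.1232, 0.2073]
tool_rot: [[-1.0, 0.012, 0.0], [0.012, 1.0, -0.0], [-0.0, -0.0, -1.0]]
ft_force: [-0.1, -0.3, -5.9]
width: 0.132
finger_force: 60.0
```

```bash
python3 -m pendant '[[-2,0,0,0,0],[-3,0,0,0,0],[-3,0,0,0,0]]'
```

```text
time_s: 6.35
tcp_pos: [0.5796, -0.1232, 0.2073]
tool_rot: [[-1.0, 0.012, -0.0], [0.012, 1.0, -0.0], [0.0, -0.0, -1.0]]
ft_force: [0.4, -0.1, -4.6]
width: 0.133
finger_force: 60.0
```

```bash
for k in 1; do python3 -m pendant '[[-1,0,0,0,0],[-2,0,0,0,0],[-2,0,0,0,0]]'; python3 -m pendant '[[-1,0,0,0,0],[-2,0,0,0,0],[-2,0,0,0,0]]';python3 -m pendant '[[-1,0,0,0,0],[-2,0,0,0,0],[-2,0,0,0,0]]'; done | egrep 'tcp|force'
```

```text
tcp_pos: [0.5815, -0.1232, 0.2073]
ft_force: [-0.9, -0.4, -5.0]
finger_force: 60.0
tcp_pos: [0.583, -0.1233, 0.2069]
ft_force: [-3.7, 0.0, -4.7]
finger_force: 60.0
tcp_pos: [0.5854, -0.1234, 0.2069]
ft_force: [-4.4, -1.2, -7.2]
finger_force: 59.8
```

```bash
(python3 -m pendant '[[-1,0,0,0,0],[-2,0,0,0,0],[-2,0,0,0,0]]'; python3 -m pendant '[[-1,0,0,0,0],[-2,0,0,0,0],[-2,0,0,0,0]]') | egrep 'tcp|force'
```

```text
tcp_pos: [0.5875, -0.1234, 0.2071]
ft_force: [-5.0, -2.1, -8.0]
finger_force: 59.7
tcp_pos: [0.5894, -0.1234, 0.207]
ft_force: [-5.2, -1.2, -7.5]
finger_force: 59.6
```

```bash
(python3 -m pendant '[[-1,0,0,0,0],[-2,0,0,0,0],[-2,0,0,0,0]]'; python3 -m pendant '[[-1,0,0,0,0],[-2,0,0,0,0],[-2,0,0,0,0]]') | egrep 'tcp|force';python3 - <<'E'
from h import *
print(r.get_obs()["ft_torque"])
s=snap("side","pics/side4.png")
cv2.imwrite("pics/c4.png",cv2.resize(s[120:175,300:365],(780,660)[:2],interpolation=cv2.INTER_CUBIC)[:600])
E
```

```text
tcp_pos: [0.5913, -0.1234, 0.2069]
ft_force: [-5.2, -1.1, -7.5]
finger_force: 59.6
tcp_pos: [0.5932, -0.1234, 0.207]
ft_force: [-5.3, -1.1, -7.3]
finger_force: 59.6
[-0.20526046  1.45352842  0.01248265]
```

View pics/c4.png

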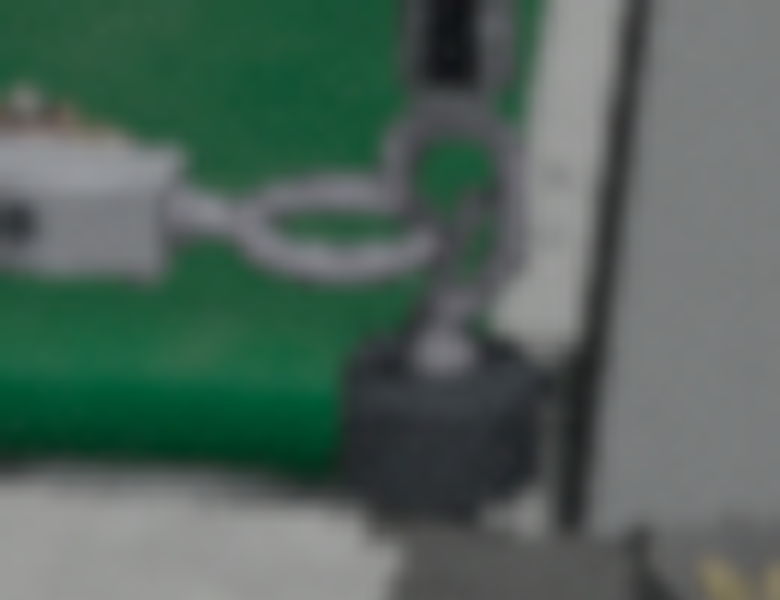

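The ring's near bar is in the mouth below the nose at side (336,140), and the gate is visibly folded inward at (340,137). I'll go 2 mm further, then lower.

```bash
(python3 -m pendant '[[-1,0,0,0,0],[-2,0,0,0,0],[-2,0,0,0,0]]'; python3 -m pendant '[[0,0,1,0,0],[0,0,2,0,0],[0,0,3,0,0],[0,0,4,0,0],[0,0,4,0,0]]';python3 -m pendant '[[0,0,1,0,0],[0,0,2,0,0],[0,0,3,0,0],[0,0,4,0,0],[0,0,4,0,0]]') | egrep 'tcp|force'
```

```text
tcp_pos: [0.5941, -0.1234, 0.2068]
ft_force: [-8.8, -0.9, -6.2]
finger_force: 59.8
tcp_pos: [0.5949, -0.1236, 0.2034]
ft_force: [-5.8, -1.2, -6.5]
finger_force: 59.9
tcp_pos: [0.5958, -0.1235, 0.1998]
ft_force: [-5.4, -2.0, -4.1]
finger_force: 60.0
```

```bash
(python3 -m pendant '[[0,0,1,0,0],[0,0,2,0,0],[0,0,3,0,0],[0,0,4,0,0],[0,0,4,0,0]]';python3 -m pendant '[[0,0,1,0,0],[0,0,2,0,0],[0,0,3,0,0],[0,0,3,0,0]]') | egrep 'tcp|force'
```

```text
tcp_pos: [0.5956, -0.1233, 0.195]
ft_force: [-2.9, -0.2, -6.1]
finger_force: 60.0
tcp_pos: [0.5954, -0.1233, 0.1917]
ft_force: [-2.8, -0.8, -8.1]
finger_force: 59.6
```

```bash
(python3 -m pendant '[[0,0,1,0,0],[0,0,2,0,0],[0,0,2,0,0]]';python3 -m pendant '[[0,0,1,0,0],[0,0,2,0,0],[0,0,2,0,0]]') | egrep 'tcp|force'
```

```text
tcp_pos: [0.5965, -0.1234, 0.1909]
ft_force: [0.3, -0.7, -4.6]
finger_force: 60.0
tcp_pos: [0.5957, -0.1234, 0.1883]
ft_force: [-0.1, -0.3, -5.1]
finger_force: 60.0
```

```bash
(python3 -m pendant '[[0,0,1,0,0],[0,0,1,0,0]]';python3 -m pendant '[[0,0,1,0,0],[0,0,1,0,0]]';python3 -m pendant '[[0,0,1,0,0],[0,0,1,0,0]]') | egrep 'tcp|force'
```

```text
tcp_pos: [0.5956, -0.1234, 0.1872]
ft_force: [0.1, -0.5, -5.1]
finger_force: 60.0
tcp_pos: [0.5955, -0.1234, 0.1862]
ft_force: [-0.1, -0.0, -5.7]
finger_force: 60.0
tcp_pos: [0.5957, -0.1234, 0.1854]
ft_force: [0.1, -0.2, -3.7]
finger_force: 60.2
```

```bash
(python3 -m pendant '[[0,0,0.5,0,0],[0,0,0.5,0,0],[0,0,0.5,0,0]]') | egrep 'tcp|force'
```

```text
tcp_pos: [0.5957, -0.1234, 0.1851]
ft_force: [-0.1, 0.1, -2.6]
finger_force: 60.4
```

```bash
(python3 -m pendant '[[0,0,0.3,0,0],[0,0,0.4,0,0],[0,0,0.4,0,0]]') | egrep 'tcp|force'
python3 - <<'E'
from h import *
s=snap("side","pics/side5.png")
cv2.imwrite("pics/c5.png",cv2.resize(s[120:170,300:365],(780,600),interpolation=cv2.INTER_CUBIC))
E
```

```text
tcp_pos: [0.5957, -0.1234, 0.1846]
ft_force: [-0.3, 0.9, -0.3]
finger_force: 60.7
```

View pics/c5.png

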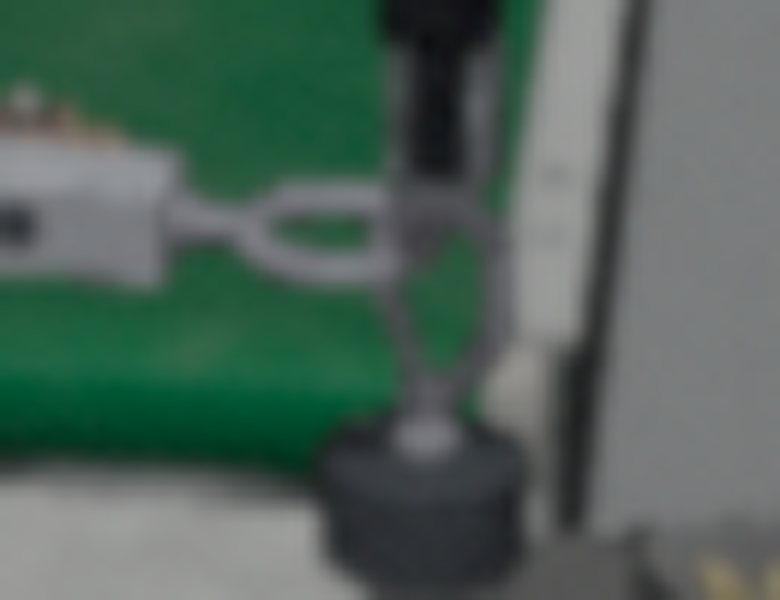

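The gate is shut at side (334,145), the bar is seated in the bend at (336,140), and the ring carries the weight (wrist about 0 N). Releasing.

```bash
python3 -m pendant '[[0,0,0,0,0.16],[0,0,0,0,0.22],[0,0,0,0,0.35],[0,0,0,0,0.5],[0,0,0,0,0.6],[0,0,0,0,0.6]]'; python3 -m pendant '[[0,0,-5,0,0.6],[0,0,-20,0,0.6],[0,0,-45,0,0.6],[0,0,-70,0,0.6],[0,0,-80,0,0.6],[0,0,-80,0,0.6]]'; python3 -m pendant '[[0,0,0,0,0.6],[0,0,0,0,0.6],[0,0,0,0,0.6],[0,0,0,0,0.6],[0,0,0,0,0.6],[0,0,0,0,0.6],[0,0,0,0,0.6],[0,0,0,0,0.6]]'
python3 - <<'E'
from h import *
s=snap("side","pics/side6.png")
cv2.imwrite("pics/c6.png",cv2.resize(s[100:220,270:400],(650,600),interpolation=cv2.INTER_CUBIC))
E
```

```text
time_s: 14.82
tcp_pos: [0.5955, -0.1234, 0.1844]
tool_rot: [[-1.0, 0.012, -0.0], [0.012, 1.0, 0.0], [0.0, 0.0, -1.0]]
ft_force: [-0.5, -0.8, 0.7]
width: 0.596
finger_force: 0.0
time_s: 15.58
tcp_pos: [0.596, -0.1235, 0.2653]
tool_rot: [[-1.0, 0.012, 0.002], [0.012, 1.0, -0.0], [-0.002, -0.0, -1.0]]
ft_force: [0.2, -0.5, 0.1]
width: 0.6
finger_force: 0.0
time_s: 16.58
tcp_pos: [0.5956, -0.1234, 0.2644]
tool_rot: [[-1.0, 0.012, 0.0], [0.012, 1.0, -0.0], [-0.0, -0.0, -1.0]]
ft_force: [0.9, 0.8, -0.3]
width: 0.602
finger_force: 0.0
```

View pics/c6.png

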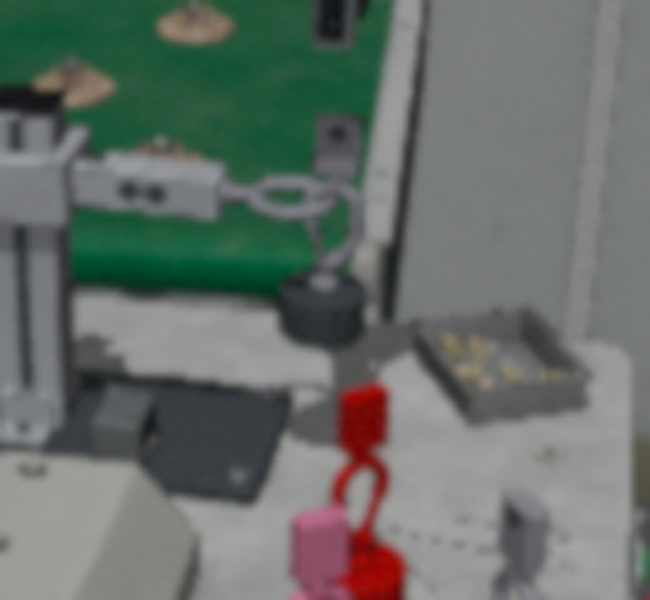

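The weight hangs free on the ring at side (334,160) with the gate shut, and the fingers are well above it at (337,103). Handing in.

```bash
python3 -c "from station import r; print(r.sign_off())"
```

```text
the job is handed in; nothing more can be done
None
```

The heavier weight hangs by itself on the load-cell ring with its gate shut, nothing else was touched, the highest force I read on the ring was about 9 N against the 15 N limit, and the job was handed in at about 17 s.

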